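Seat the lid and pump-clamp a repaired parts case

ROBOT

A 6-joint arm with a two-finger parallel gripper is mounted at the origin on the work surface. World frame = base frame: x ahead of the robot, y to its left, z up, the work surface at z = 0. Lengths are in mm, angles in rad, forces in N, time in s.
With the tool pointing down it reaches from about 300 to 775 mm from the base axis. Payload 14.6 kg.
Tool frame: the origin (TCP) lies on the centre line of the jaws, within the pads' length; the fingertips stand 19 mm ahead of it and the grasp point (between the pads) is the TCP (bot.tip_reach is the distance from the TCP to the fingertips, in mm); y points along the fingers, x is the direction in which the jaws open and shut, and the axes are right-handed (so a half turn about y gives the same grasp; the last joint's range is limited). The gripper opens to 85 mm and grips with 20 to 120 N. Pads are 22 mm wide; open, the fingers measure 114 mm over their backs; the gripper's body (76 mm by 85 mm) begins 54 mm behind the grasp point. The pads swing forward as they close: fully open they stand 13 mm farther back than shut.
Start: joints at [1.056, 0.3, 1.521, -0, 1.321, -0.067], TCP at [238.137, 495.762, 250.281] pointing down, gripper open.
Joint ranges: [-3.03, 3.03], [-0.79, 2.21], [0.23, 2.52], [-1.04, 4.18], [0, 3.07], [-2.55, 2.55]. Speed limits (rad/s): [2.22, 2.22, 2.57, 3.14, 3.14, 3.14].

INTERFACE

Orientations are given as a unit quaternion [w, x, y, z].
In Python, from rig import bot gives the robot as it stands. Calls block until the motion is done:
- bot.move_to(position, orientation): joint-space move of the TCP to a pose.
- bot.servo_line(position, attitude=None, speed=150, until_force=None): straight line of the TCP; attitude=None keeps the orientation; speed is the mean speed in mm/s. With until_force (N) it stops when the force on the tool has changed by that much, and returns True; else False.
- bot.move_joints(angles): joint-space move.
- bot.move_gripper(opening, grip_force=None): finger opening in mm; grip_force is the grip in N (None keeps the last); returns when the fingers have stopped.
- bot.dwell(seconds).
- bot.ik(position, orientation): joint angles nearest the present ones, or None.
- bot.read_state(): the state.
- bot.read_camera(name): name is "side" or "top" or "wrist"; returns a dict with "image" (480x640x3 uint8, blue, green, red), "depth" (480x640 float32, mm along the optical axis (not along the pixel's ray), 0 where there is no reading), "fovy" (degrees; the focal length in pixels is half the picture's height over the tangent of half this angle, whatever the lens; pixels are square), "cx", "cy" (the principal point, pixels), "eye" and "attitude" of the camera in the world; the wrist camera has in their place "mount" (4x4, takes a point from camera to tool coordinates, whose origin is the TCP and whose axes are the tool frame's). Camera axes: x right, y down, z forward; pixel columns grow to the right and rows downward; lengths in mm; the calibration is good to about 2 mm. A picture is of the moment at which its call begins: read the wrist's pose just before it.
A pose or a line that the arm cannot do raises bot.MotionError and nothing moves.
- bot.finish_job(): hands the job in, once; it reports no verdict.
The state is a dict: "clock": time; "joint_positions": joint angles; "qvel": joint speeds; "effort": joint torques, N m; "ee_pos": TCP position; "tool_rot": TCP orientation; "ft_force": force on the tool from outside, world axes, zero at the start; "moment": the same for the moment, N m; "grip_width": finger opening in mm.
Only numpy, scipy, OpenCV 4.12 (cv2) and the standard library are available. Lean on these libraries where they do the work, as an engineer would, in place of code of your own. Each camera call takes 0.05 s, during which the arm holds its last target.

TASK

The grey lid of the repaired white parts case is standing a little proud: press it fully home first. Then pump the clamp's trigger, letting it spring right back between squeezes, until the spring pad reaches the case and is pressed about half-way in: so that it is held against the fixed stop, but never crushed with the pad pushed all the way in. Work the jaw only by its trigger, leave the other things on the desk where they are, and finish while still holding the trigger squeezed with the case gripped.

Things in the scene. Friction and masses are not known exactly. Their poses are not given: they have to be found in the camera images.
- clamp: Pump clamp fixed on the desk, base plate 100 (x) x 390 (y) x 12 mm high; origin on the desk under its middle. It clamps along its own y. From -y to +y: fixed stop block (face to the case at y = -160 mm, top 62 mm over the desk), case, rubber pad on jaw plate (top 60 mm), toothed rod, ratchet housing (y 28 to 127, 51 wide, top 55 mm) with two upright black posts: fixed grip, then trigger.
- grip_face (a point): Middle of the outer (-y) face of the fixed grip post, 100 mm above the desk, at clamp y = 35 mm. The post is 24 mm wide (clamp x), 12 mm thick (y), and reaches from 55 to 135 mm above the desk.
- trigger: The moving black trigger post, 24 mm wide (clamp x), 10 mm thick (y), from 59 to 135 mm above the desk; see trigger_face for a point on it. (This body's own origin lies not on the post but 85 mm along clamp -y of its outer face, at desk height.)
- trigger_face (a point): Middle of the outer (+y) face of the trigger post, 100 mm above the desk. At rest the two outer faces (this and grip_face) are 50 mm apart, fully squeezed 32 mm.
- trigger_squeeze (a joint): Trigger travel towards the grip post (clamp -y), m: 0 at rest, 0.018 fully squeezed. Its spring returns it (2 to 3 N); driving the jaw takes about 9 N, up to 14 N with the pad pressed in. Squeezing pushes the jaw ahead 1:1 after 0 to 6 mm of idle travel (teeth 6 mm apart); on the trigger's way back the jaw stays. The ratchet cannot be undone.
- jaw_travel (a joint): Advance of the moving jaw towards the case (clamp -y), m, 0 to 0.075; held by friction (6 N) where the ratchet leaves it.
- jaw: The moving jaw plate with the pad (origin: at desk height on the clamp's middle line, 22 mm along clamp +y of the plate's front face). Must not be pushed by hand.
- pad: The rubber pad, 50 wide x 8 thick x 36 mm high, 12 mm ahead of the jaw plate on a spring stem; its middle is 40 mm above the desk. See pad_face for its face.
- pad_face (a point): Middle of the pad's face that meets the case, 40 mm above the desk.
- pad_press (a joint): How far the pad is pushed back on its spring stem towards the jaw plate, m: 0 free, 0.012 all the way in (about 450 N per m, from 0.5 N). About half-way, 0.006, is the right clamping force.
- anvil: The fixed stop block at the clamp's -y end against which the case is clamped (origin: underside centre, on the base plate).
- case: Loose white parts case standing on the base plate between stop and pad, 90 (x) x 75 (y) x 55 mm high without lid, about 0.15 kg; origin: centre of its underside, 12 mm above the desk. It stands 1 to 4 mm off the stop block, and the pad starts 16 to 42 mm from it.
- lid_press (a joint): How far the lid has been pressed down into the case, m: starts between 0 and 0.003 (standing 7 to 10 mm proud), 0.010 is fully home. Takes about 5 N; it stays where it is left.
- lid_top (a point): Middle of the top of the flat grey lid (90 x 75 mm), 83 mm above the desk when lid_press is 0, 73 mm when home.
- tape_roll: Bystander, to be left alone: roll of packing tape lying flat, 90 mm across, 48 mm high; origin at the centre of its underside.
- glue_bottle: Bystander, to be left alone: white bottle standing upright, 38 mm across, 105 mm high; origin at the centre of its underside.
- stapler: Bystander, to be left alone: stapler, 140 x 34 x 43 mm high; origin at the centre of its underside.
- carton: Bystander, to be left alone: small closed cardboard carton, 70 x 90 x 50 mm high; origin at the centre of its underside.
- mug: Bystander, to be left alone: white mug, 80 mm across, 95 mm high, handle along its y; origin at the centre of its underside.
There are look-alikes about, which are no part of the job. What is shaped like the case but orange or red is not meant.

How it is judged:
By the outcome, as a careful person would: the job done as asked, in the order asked, and still so for the second after the job is handed in, while the arm keeps its last pose, push and grip.
It also fails if it takes over 58 s, if anything falls off the work surface, if the arm or the gripper's body presses on something with over 40 N, if the wrist force passes 120 N, or if a joint passes its speed limit or range.

## Working session

There is one attempt and no reset: what is moved stays moved. The work goes in short steps, each a Python script; the robot and the scene stay as the last script left them, time stands still between calls to the robot, and variables do not carry over. Pictures are saved under pics/ and viewed, and the job is handed in when it is done.

```bash
ls; mkdir -p pics
python3 - <<'E'
from rig import bot
import cv2,pickle
for n in ["top","side"]:
    c=bot.read_camera(n); pickle.dump(c,open(f'pics/{n}0.pkl','wb')); cv2.imwrite(f'pics/{n}0.png',c['image'])
    print(n,c['fovy'],c['cx'],c['cy'],c['eye'],c['attitude'])
s=bot.read_state(); print(s)
E
```

```text
pics
top 51.23099731311847 319.1614739785572 236.35097265411454 [330.68363281 -91.68497698 998.96514527] [-0.0761442   0.76257476 -0.63902831  0.0657618 ]
side 51.124465994533566 322.43575190105275 233.4452337604316 [ -72.14785721 -668.73466275  694.99269168] [-0.42203481  0.82792548 -0.32401871  0.17730734]
{'clock': 0.1, 'joint_positions': array([ 1.05641416e+00,  3.00404751e-01,  1.52155893e+00,  4.65205396e-05,
        1.32068731e+00, -6.66064766e-02]), 'qvel': array([-0.00025076, -0.00268847, -0.00030783, -0.00145722, -0.00058538,
       -0.00025318]), 'effort': array([ 2.91992874e-03, -5.44379997e+01, -3.62366295e+01, -4.65761744e-06,
        3.00143227e-03,  8.21155709e-06]), 'ee_pos': array([238.02626087, 495.60274274, 249.76706684]), 'tool_rot': array([-0.59837026,  0.59869765,  0.37616941, -0.37684311]), 'ft_force': array([ 0.06912658, -0.35321897,  0.45819952]), 'moment': array([ 0.01635354, -0.02098014,  0.01224935]), 'grip_width': 85.87225322816579}
```

View pics/top0.png

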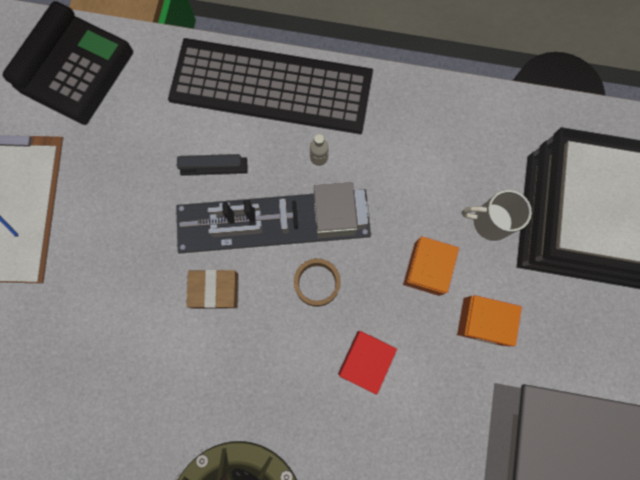

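View pics/side0.png

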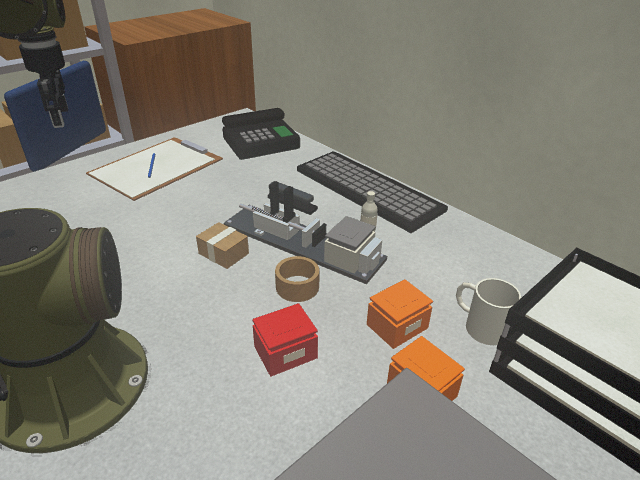

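The top view shows the clamp at (180–370, 190–250). The grey-lidded case is at (337,207), the stop at (362,207), and the trigger and grip posts at (228,212) and (250,212). The look-alikes are orange at (432,265) and (492,321), and red at (368,361). Only the one in the clamp, white with a grey lid, fits. I'll confirm it in a crop and measure.

```bash
cat > h.py <<'E'
import numpy as np,cv2
from scipy.spatial.transform import Rotation as R
def rot(q): return R.from_quat([q[1],q[2],q[3],q[0]]).as_matrix()
def quat(M): 
    q=R.from_matrix(M).as_quat(); return [q[3],q[0],q[1],q[2]]
def foc(c): return 240/np.tan(np.radians(c['fovy'])/2)
def ray(c,u,v,z):
    d=rot(c['attitude'])@np.array([(u-c['cx'])/foc(c),(v-c['cy'])/foc(c),1]); e=np.array(c['eye'])
    return e+d*(z-e[2])/d[2]
def cloud(c,P=None):
    v,u=np.mgrid[0:480,0:640]; f=foc(c);Z=c['depth']
    p=np.stack([(u-c['cx'])/f*Z,(v-c['cy'])/f*Z,Z],-1)
    if P is None: return p@rot(c['attitude']).T+np.array(c['eye'])
    p=p@c['mount'][:3,:3].T+c['mount'][:3,3]
    return p@P[1].T+P[0]
E
python3 - <<'E'
from h import *
import pickle
c=pickle.load(open('pics/top0.pkl','rb'));im=c['image']
cv2.imwrite('pics/topcrop.png',cv2.resize(im[180:260,170:380],None,fx=3.8,fy=3.8,interpolation=cv2.INTER_CUBIC))
s=pickle.load(open('pics/side0.pkl','rb'))
cv2.imwrite('pics/sidecrop.png',cv2.resize(s['image'][170:290,215:395],None,fx=4.4,fy=4.4,interpolation=cv2.INTER_CUBIC))
X=cloud(c)
# plate: points at z 6..18 in region
m=np.zeros((480,640),bool);m[180:262,165:385]=1
m&=(X[...,2]>7)&(X[...,2]<17)&(im.max(2)<90)
p=X[m][:,:2]; r=cv2.minAreaRect(p.astype(np.float32)); print('plate',r,m.sum(), np.median(X[m][:,2]))
print(cv2.boxPoints(r))
m2=np.zeros((480,640),bool);m2[170:250,300:375]=1
lid=m2&(X[...,2]>68)&(X[...,2]<95)
print('lid z',np.percentile(X[lid][:,2],[5,50,95]),cv2.minAreaRect(X[lid][:,:2].astype(np.float32)),lid.sum())
for (u,v) in [(181,208),(368,190),(371,236),(180,250)]: print(u,v,ray(c,u,v,12))
E
```

```text
plate ((545.6231689453125, 39.481353759765625), (100.60604095458984, 388.1202087402344), 15.041522979736328) 4484 12.835369834981066
[[ 446.68137  213.83798]
 [ 547.40594 -160.98447]
 [ 644.56494 -134.87527]
 [ 543.8404   239.94717]]
lid z [80.80577394 83.76820908 86.53925688] ((578.26953125, -81.45523071289062), (90.32282257080078, 74.97931671142578), 14.987658500671387) 1850
181 208 [538.45959292 227.62266768  12.        ]
368 190 [ 642.88969423 -141.07190252   12.        ]
371 236 [ 548.75054468 -161.99312783   12.        ]
180 250 [453.56029524 209.73166237  12.        ]
```

View pics/topcrop.png

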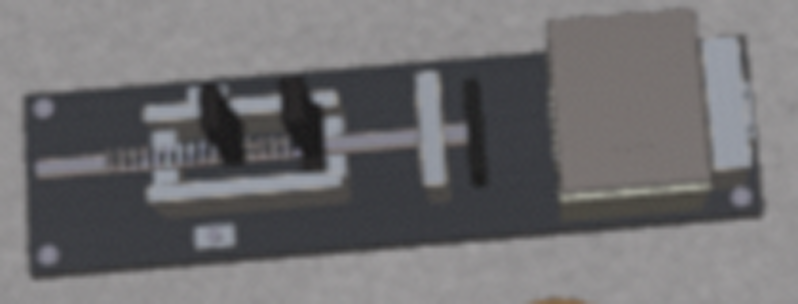

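View pics/sidecrop.png

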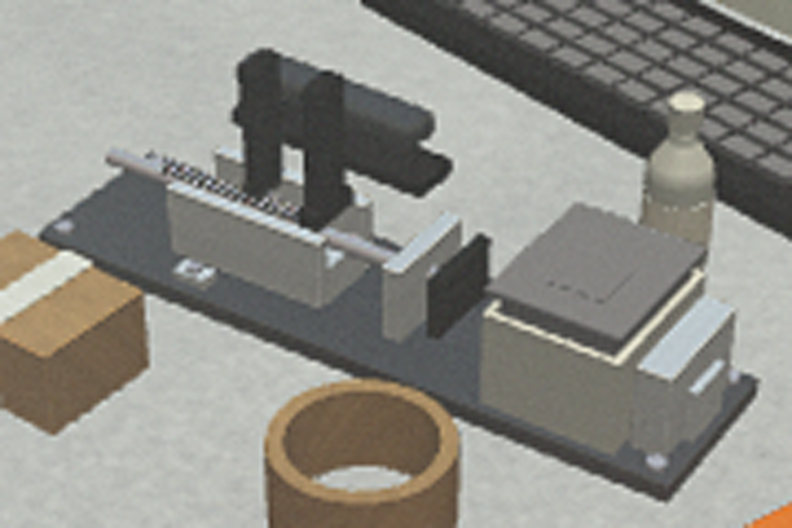

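The crop confirms the target: a white case with a proud grey lid standing in the clamp. The plate measures 100.6×388 mm (given as 100×390), so the clamp pose is good: centre (545.6, 39.5), yaw 15.0°. Next I go above the clamp and look with the wrist camera.

```bash
cat >> h.py <<'E'
C=np.array([545.6,39.5]);A=np.radians(15.04)
ey=np.array([-np.sin(A),np.cos(A)]);ex=np.array([np.cos(A),np.sin(A)])
def W(x,y,z): p=C+x*ex+y*ey; return np.array([p[0],p[1],z])
def L(X): d=np.asarray(X)[...,:2]-C; return np.stack([d@ex,d@ey,np.asarray(X)[...,2]],-1)
def Q(s):
    x=s*np.array([ey[0],ey[1],0]);y=np.array([0,0,-1.]);return quat(np.stack([x,y,np.cross(x,y)],1))
E
python3 - <<'E'
from h import *
from rig import bot
import pickle
print(bot.tip_reach)
for s in (1,-1): print(s,bot.ik(W(0,-40,300),Q(s)),bot.ik(W(0,51,105),Q(s)))
c=bot.read_camera('wrist');print(c['mount'],c['fovy'])
E
```

```text
19.0
1 [-6.43121252e-02  2.80371357e-01  1.43063251e+00 -4.44089210e-16
  1.43058879e+00 -1.89760597e+00] [ 9.73291459e-02  4.43391898e-01  1.69082793e+00 -4.44089210e-16
  1.00737283e+00 -1.73596470e+00]
-1 [-6.43121252e-02  2.80371357e-01  1.43063251e+00 -4.44089210e-16
  1.43058879e+00  1.24398668e+00] [ 9.73291459e-02  4.43391898e-01  1.69082793e+00 -4.44089210e-16
  1.00737283e+00  1.40562795e+00]
[[ 9.99999746e-01 -4.92624268e-04  5.14327713e-04  1.08279470e-01]
 [-6.31048331e-04 -2.78131682e-01  9.60542747e-01 -1.24232680e+02]
 [-3.30135836e-04 -9.60542828e-01 -2.78131922e-01  7.04249001e+01]
 [ 0.00000000e+00  0.00000000e+00  0.00000000e+00  1.00000000e+00]] 59.48994718232547
```

```bash
cat >> h.py <<'E'
def wshot(bot,name):
    s=bot.read_state();c=bot.read_camera('wrist');cv2.imwrite(f'pics/{name}.png',c['image'])
    X=L(cloud(c,(s['ee_pos'],rot(s['tool_rot']))));return c,X,s
E
python3 - <<'E'
from h import *
from rig import bot
import pickle
bot.move_to(W(0,-40,300),Q(1)); bot.move_gripper(0)
c,X,s=wshot(bot,'w1'); pickle.dump((c,X,s),open('pics/w1.pkl','wb'));print(s['clock'],s['ee_pos'],s['grip_width'],s['ft_force'])
E
```

```text
3.0333 [555.98502111   0.84810538 299.97606411] 0.3327959366501869 [-0.29562318  0.70504891 -0.82029692]
```

View pics/w1.png

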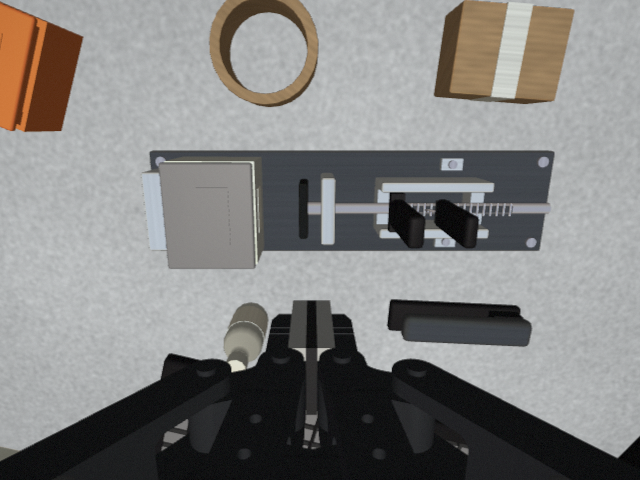

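The wrist view shows the lid at (208,215), the pad at (303,209), the jaw plate at (328,209), the grip post at (405,220) and the trigger at (455,222). Now I measure with the depth cloud and plane casts in clamp coordinates.

```bash
python3 - <<'E'
from h import *
import pickle
c,X,s=pickle.load(open('pics/w1.pkl','rb'));im=c['image'].astype(int)
Rt=rot(s['tool_rot']);M=c['mount']
def cast(u,v,z):
    d=Rt@(M[:3,:3]@np.array([(u-c['cx'])/foc(c),(v-c['cy'])/foc(c),1]));e=Rt@M[:3,3]+s['ee_pos'];return L(e+d*(z-e[2])/d[2])
def reg(n,m,z=None):
    p=X[m];r=cv2.minAreaRect(p[:,:2].astype(np.float32));print(n,m.sum(),'z',np.percentile(p[:,2],[10,50,90]).round(1),'x',np.percentile(p[:,0],[1,99]).round(1),'y',np.percentile(p[:,1],[1,99]).round(1),r)
def box(a,b,c_,d): m=np.zeros((480,640),bool);m[b:d,a:c_]=1;return m
z=X[...,2]
reg('plate',box(130,130,570,265)&(z>8)&(z<16)&(im.max(2)<90))
reg('lid',box(150,140,275,280)&(z>70)&(z<95))
reg('anvil',box(130,150,165,260)&(z>56)&(z<67))
reg('padtop',box(290,170,318,250)&(z>50)&(z<66))
reg('jaw',box(318,165,340,255)&(z>52)&(z<68))
reg('posts1',box(380,180,430,260)&(z>128)&(z<140))
reg('posts2',box(430,180,480,260)&(z>128)&(z<140))
for n,u,v,h in [('plateTL',151,151,12),('plateBR',540,250,12),('plateTR',553,151,12),('plateBL',152,250,12)]: print(n,cast(u,v,h).round(1))
# grey profile along row 205 and 172
print('row205',[(u,im[205,u].sum()//3) for u in range(240,345,1)])
E
python3 - <<'E'
import cv2
im=cv2.imread('pics/w1.png');cv2.imwrite('pics/w1c.png',cv2.resize(im[140:280,140:345],None,fx=3.9,fy=3.9,interpolation=cv2.INTER_CUBIC))
E
```

```text
plate 18589 z [11.5 12.6 13.6] x [-47.3  50.3] y [-176.2  190.1] ((2.2462158203125, -1.3041534423828125), (388.8236389160156, 99.28424072265625), 89.9766616821289)
lid 9643 z [82.5 83.5 84.6] x [-42.  46.] y [-161.4  -88.2] ((2.2644805908203125, -125.51087951660156), (75.81974029541016, 89.99044036865234), 89.83956909179688)
anvil 1355 z [61.5 62.6 63.6] x [-32.6  35.4] y [-185.1 -169.8] ((1.6112899780273438, -177.70465087890625), (16.633543014526367, 69.18549346923828), 89.61837768554688)
padtop 504 z [57.  58.4 59.4] x [-22.7  26.6] y [-50.8 -43.5] ((2.147327423095703, -47.104820251464844), (7.281089782714844, 50.066471099853516), 89.51294708251953)
jaw 907 z [59.2 60.4 61.4] x [-27.7  31. ] y [-30.5 -19.1] ((2.238924026489258, -24.880447387695312), (11.765398979187012, 60.0972900390625), 89.5648193359375)
posts1 588 z [132.1 135.2 136.2] x [-9.8 13.1] y [28.9 40.6] ((1.7933349609375, 34.9500846862793), (23.325698852539062, 12.480393409729004), 1.1836745738983154)
posts2 521 z [130.7 134.9 136.2] x [-9.7 13. ] y [68.7 78.1] ((1.7302780151367188, 73.43499755859375), (23.189273834228
[... 1729 characters left out ...]
3, np.int64(158)), (314, np.int64(162)), (315, np.int64(160)), (316, np.int64(160)), (317, np.int64(161)), (318, np.int64(160)), (319, np.int64(161)), (320, np.int64(145)), (321, np.int64(142)), (322, np.int64(179)), (323, np.int64(192)), (324, np.int64(194)), (325, np.int64(193)), (326, np.int64(190)), (327, np.int64(192)), (328, np.int64(192)), (329, np.int64(193)), (330, np.int64(191)), (331, np.int64(187)), (332, np.int64(184)), (333, np.int64(181)), (334, np.int64(154)), (335, np.int64(133)), (336, np.int64(153)), (337, np.int64(153)), (338, np.int64(155)), (339, np.int64(154)), (340, np.int64(154)), (341, np.int64(154)), (342, np.int64(154)), (343, np.int64(154)), (344, np.int64(154))]
```

View pics/w1c.png

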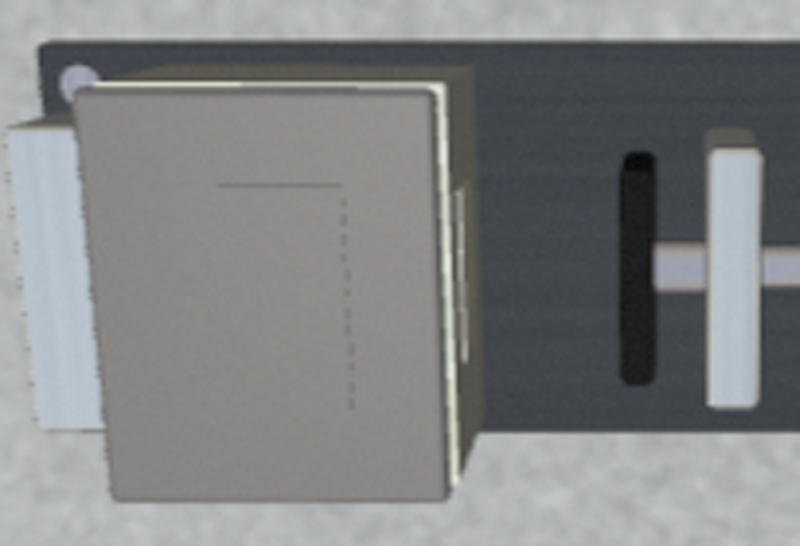

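Depth measurements are consistent with the given sizes: posts 49.6 mm apart against 50, lid 75.8×90, anvil top 62.6. The upright parts sit at (+2, −6) mm relative to my plate-based frame, so I shift the frame onto them. The lid is about 10 mm proud. The jaw needs about 40 mm to clamp solid plus 6 mm of pad press. Now I press the lid.

```bash
cat >> h.py <<'E'
C=C+2.0*ex-6.2*ey
E
python3 - <<'E'
from h import *
from rig import bot
bot.move_to(W(0,-119.5,115),Q(1))
f0=bot.read_state()['ft_force']
r=bot.servo_line(W(0,-119.5,104),speed=40,until_force=3);s=bot.read_state();print(r,s['ee_pos'][2],s['ft_force']-f0)
r=bot.servo_line(W(0,-119.5,88),speed=10,until_force=20);s=bot.read_state();print(r,s['ee_pos'][2],s['ft_force']-f0,s['clock'])
r=bot.servo_line(W(0,-119.5,125),speed=80)
bot.move_to(W(0,-40,260),Q(1))
bot.move_gripper(76,20)
c,X,s=wshot(bot,'w2');print(s['clock'],s['grip_width'])
def box(a,b,c_,d): m=np.zeros((480,640),bool);m[b:d,a:c_]=1;return m
z=X[...,2];im=c['image'];y=X[...,1]
for n,m in [('lid',(abs(y+119)<45)&(abs(X[...,0])<50)&(z>66)&(z<95)),('pad',(abs(y+42)<9)&(abs(X[...,0])<30)&(z>54)&(z<66)),('anv',(y<-158)&(y>-185)&(z>58)&(z<67)),('post1',(abs(y-41)<12)&(abs(X[...,0])<20)&(z>126)),('post2',(abs(y-80)<12)&(abs(X[...,0])<20)&(z>126))]:
    m&=box(0,60,640,300);p=X[m];print(n,len(p),np.median(p[:,2]).round(1),cv2.minAreaRect(p[:,:2].astype(np.float32)))
E
```

```text
False 104.03575905700954 [-0.32718299  0.35601998 -0.08668491]
True 92.04302031241026 [-3.78007257  0.54895051  5.31990852] 5.5083
7.4583 76.14938523216732
lid 11565 73.7 ((0.23041534423828125, -119.06623840332031), (75.43336486816406, 89.8919448852539), 89.85901641845703)
pad 630 58.3 ((-0.0012378692626953125, -40.76255798339844), (49.67729568481445, 7.918397903442383), 0.14547348022460938)
anv 2103 62.6 ((-0.22072601318359375, -169.59950256347656), (19.56893539428711, 69.53593444824219), 89.58977508544922)
post1 838 135.0 ((-0.06464290618896484, 41.17618942260742), (24.03762435913086, 12.79802131652832), 0.4180435836315155)
post2 766 134.8 ((-0.020399093627929688, 79.53441619873047), (10.411808967590332, 23.731773376464844), 88.84219360351562)
```

View pics/w2.png

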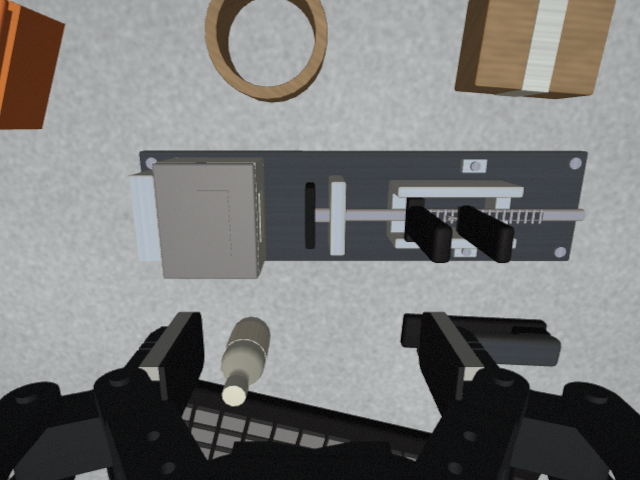

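The lid now tops at 73.0 mm, by both contact height and depth, so it is home. Pad face at y=−44.7 and stop face at −160 mean a jaw travel of about 46.3 mm for half press. Next I go over the posts and do the first two full pumps. Their maximum of 36 mm is less than the 40 mm to a solid clamp.

```bash
cat >> h.py <<'E'
def meas(X,pady):
    z=X[...,2];y=X[...,1];m=(abs(y-pady)<12)&(abs(X[...,0])<28)&(z>54)&(z<60.0)
    return m
E
python3 - <<'E'
from h import *
from rig import bot
import pickle
bot.move_to(W(0,51,165),Q(1))
bot.servo_line(W(0,51,105),speed=120)
s=bot.read_state();f0=s['ft_force'];print(s['clock'],L(s['ee_pos']),s['grip_width'])
bot.move_gripper(33,30)
s=bot.read_state();f=s['ft_force']-f0;print(s['clock'],L(s['ee_pos']),s['grip_width'],f[:2]@ex,f[:2]@ey,f[2])
c,X,s=wshot(bot,'w3');pickle.dump((c,X,s),open('pics/w3.pkl','wb'))
bot.move_gripper(76)
s=bot.read_state();print(s['clock'],s['grip_width'])
c,X,s=wshot(bot,'w4');pickle.dump((c,X,s),open('pics/w4.pkl','wb'))
E
```

```text
8.75 [  0.53833011  50.49187445 105.9971252 ] 75.8283057488946
9.2417 [  0.95908821  51.52251042 106.86689825] 33.37194766785237 0.5820584657914218 6.252714349796 8.123632908322557
9.7833 75.81803598022789
```

View pics/w3.png

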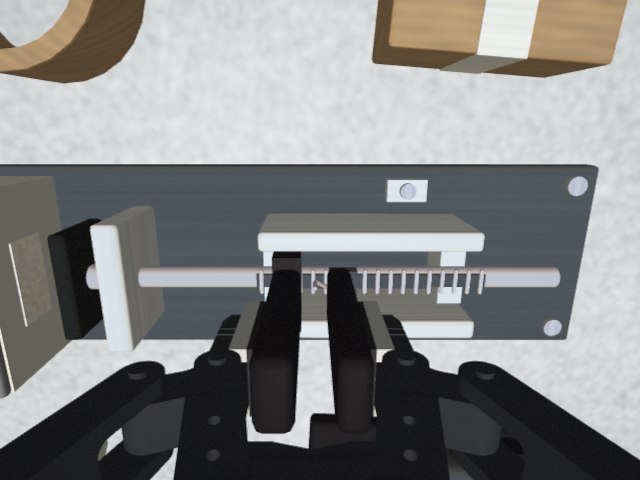

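View pics/w4.png

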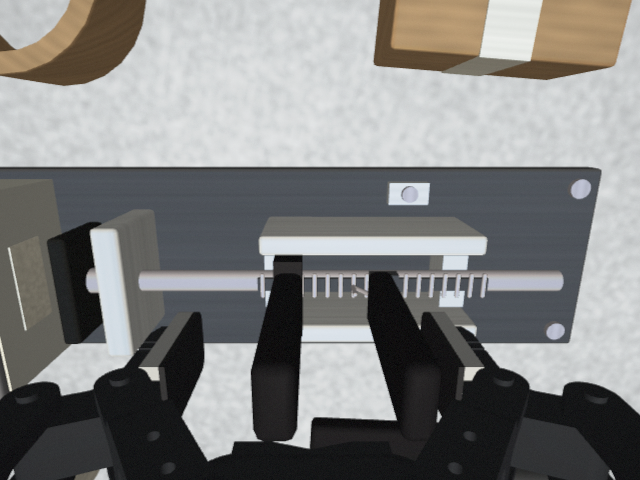

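View w3 (squeezed) shows the pad at (75,280), the jaw plate top at (120,280) and the case's front face at (40,270). View w4 shows the trigger back at rest at (405,350). Now I measure the jaw advance.

Run:
```python
from h import *
import pickle
for n in ('w1','w3','w4'):
    c,X,s=pickle.load(open(f'pics/{n}.pkl','rb'))
    if n=='w1': X=X-np.array([2,-6.2,0])
    u0=290 if n=='w1' else 0
    u1=345 if n=='w1' else 170
    sub=X[100:400,u0:u1];p=sub.reshape(-1,3)
    for nm,lo,hi in (('jawtop',58.5,61.8),('padtop',56.8,58.9),('caselid',70,76)):
        m=(p[:,2]>lo)&(p[:,2]<hi)&(abs(p[:,0])<24)&(p[:,1]<0)
        q=p[m]
        if len(q)>5: print(n,nm,len(q),np.percentile(q[:,1],[2,10,50,90,98]).round(1))
```

```text
w1 jawtop 891 [-43.5 -41.  -20.7 -14.4 -13.2]
w1 padtop 361 [-44.6 -43.7 -40.1 -37.3 -13. ]
w3 jawtop 4032 [-82.2 -81.2 -37.4 -30.5 -29.5]
w3 padtop 2016 [-82.3 -81.7 -56.6 -29.9 -29.3]
w3 caselid 9 [-82.1 -82.  -81.1 -80.6 -80.5]
w4 jawtop 4051 [-82.3 -81.  -37.2 -30.5 -29.4]
w4 padtop 2053 [-82.4 -81.7 -56.7 -29.9 -29.2]
```

Jaw advance is 16.3 mm, with 30 mm left. Second full pump.

```bash
cat >> h.py <<'E'
def jaw(X):
    p=X[100:400,0:220].reshape(-1,3);m=(p[:,2]>58.5)&(p[:,2]<61.8)&(abs(p[:,0])<24)&(p[:,1]<0)&(p[:,1]>-80)
    q=p[m][:,1];return np.percentile(q,98),q
E
python3 - <<'E'
from h import *
from rig import bot
import pickle
bot.move_gripper(33,30)
s=bot.read_state();print(s['clock'],L(s['ee_pos']),s['grip_width'])
bot.move_gripper(76)
bot.dwell(0.3)
c,X,s=wshot(bot,'w5');pickle.dump((c,X,s),open('pics/w5.pkl','wb'));print(s['clock'],s['ft_force'],s['grip_width'],L(s['ee_pos']))
p=X[100:400,0:200].reshape(-1,3)
for nm,lo,hi in (('jawtop',58.5,61.8),('padtop',56.8,58.9)):
    q=p[(p[:,2]>lo)&(p[:,2]<hi)&(abs(p[:,0])<24)&(p[:,1]<-15)];print(nm,np.percentile(q[:,1],[2,10,50,90,98]).round(1))
E
```

```text
10.325 [  0.44918963  51.50631984 105.76161579] 33.09780229374901
11.1167 [-0.77980687 -0.6168186  -0.66807872] 75.77732755745298 [-3.45778115e-03  5.09984785e+01  1.04995835e+02]
jawtop [-82.2 -81.  -49.1 -42.4 -41.4]
padtop [-82.3 -81.6 -68.4 -41.8 -41.2]
```

View pics/w5.png

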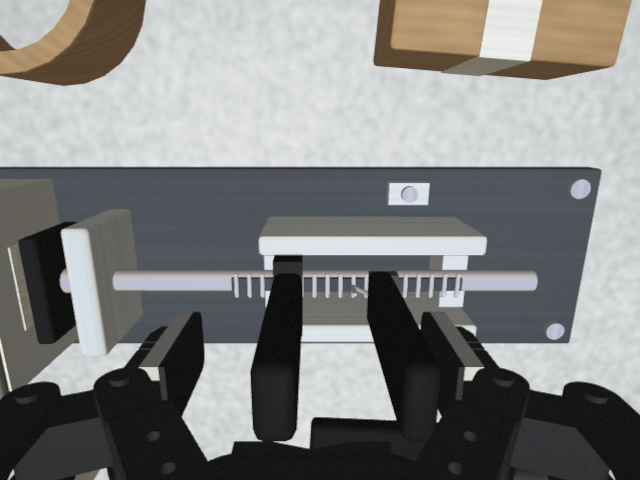

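Total is now 28.2 mm, as the pawl caught one tooth short (+12). The third full pump will reach 40–46 mm, so it can't crush the pad. I go slowly near the end by checking the jaw.

Run:
```python
from h import *
from rig import bot
import pickle
def J(X):
    p=X[100:400,0:240].reshape(-1,3);q=p[(p[:,2]>58.5)&(p[:,2]<61.8)&(abs(p[:,0])<24)&(p[:,1]<-15)];return np.percentile(q[:,1],98).round(1)
f0=bot.read_state()['ft_force']
for w in (66,62,58,54,50,47,44,41,38,36,34.5,33):
    bot.move_gripper(w,30)
    c,X,s=wshot(bot,'w6');f=s['ft_force']-f0;j=J(X);adv=-13.2-j;l=L(s['ee_pos'])
    print(w,round(s['clock'],2),s['grip_width'].round(2),'tcp',l.round(2),'trigsq',round(85-(l[1]+s['grip_width']/2),2),'F',(f[:2]@ey).round(2),'adv',round(adv,1))
    if adv>43: print('stop');break
pickle.dump((c,X,s),open('pics/w6.pkl','wb'))
```

```text
Traceback (most recent call last):
AttributeError: 'float' object has no attribute 'round'
```

View pics/w6.png

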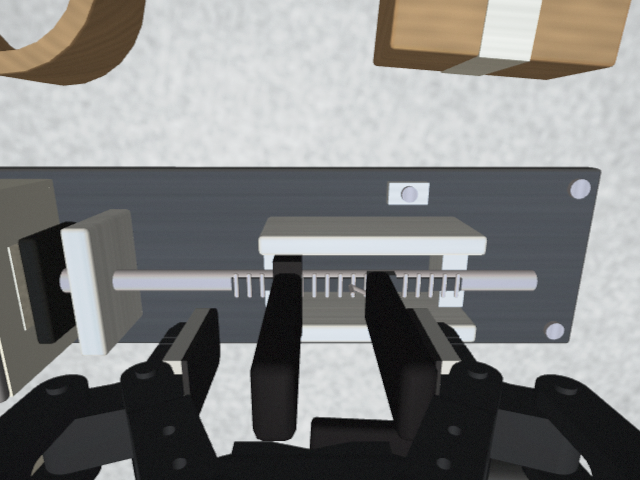

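A print bug stopped the script after its first 66 mm step: the trigger has barely been touched and nothing else moved. I continue the same stroke.

```bash
cat >> h.py <<'E'
def J(X):
    p=X[100:400,0:240].reshape(-1,3);q=p[(p[:,2]>58.5)&(p[:,2]<61.8)&(abs(p[:,0])<24)&(p[:,1]<-15)];return -13.2-np.percentile(q[:,1],98)
def rep(bot,w,f0,name):
    c,X,s=wshot(bot,name);f=s['ft_force']-f0;adv=J(X);l=L(s['ee_pos']);g=float(s['grip_width'])
    print(w,'t%.2f g%.2f tcp %.2f %.2f sq %.2f F %.2f adv %.1f'%(s['clock'],g,l[1],l[2],85-(l[1]+g/2),float(f[:2]@ey),adv),flush=True);return c,X,s,adv
E
python3 - <<'E'
from h import *
from rig import bot
import pickle
f0=np.array([-0.78,-0.62,-0.67])
for w in (62,58,54,50,47,44,41,38,36,34.5,33):
    bot.move_gripper(w,30)
    c,X,s,adv=rep(bot,w,f0,'w7')
    if adv>43: print('stop');break
pickle.dump((c,X,s),open('pics/w7.pkl','wb'))
E
```

```text
62 t11.70 g62.36 tcp 51.08 105.09 sq 2.73 F 1.94 adv 28.3
58 t11.97 g58.26 tcp 51.40 105.23 sq 4.48 F 6.14 adv 28.2
54 t12.24 g53.83 tcp 51.62 105.39 sq 6.47 F 7.39 adv 29.7
50 t12.51 g49.96 tcp 51.69 105.47 sq 8.33 F 9.52 adv 31.6
47 t12.78 g47.42 tcp 51.72 105.51 sq 9.57 F 9.44 adv 33.0
44 t13.04 g43.93 tcp 51.72 105.56 sq 11.32 F 9.07 adv 34.5
41 t13.31 g40.87 tcp 51.72 105.59 sq 12.84 F 8.49 adv 36.0
38 t13.57 g38.04 tcp 51.81 105.63 sq 14.17 F 9.42 adv 37.3
36 t13.84 g36.08 tcp 51.82 105.67 sq 15.14 F 9.71 adv 38.2
34.5 t14.11 g34.65 tcp 51.83 105.67 sq 15.84 F 9.91 adv 39.0
33 t14.38 g33.00 tcp 51.51 105.77 sq 16.99 F 7.65 adv 40.0
```

View pics/w7.png

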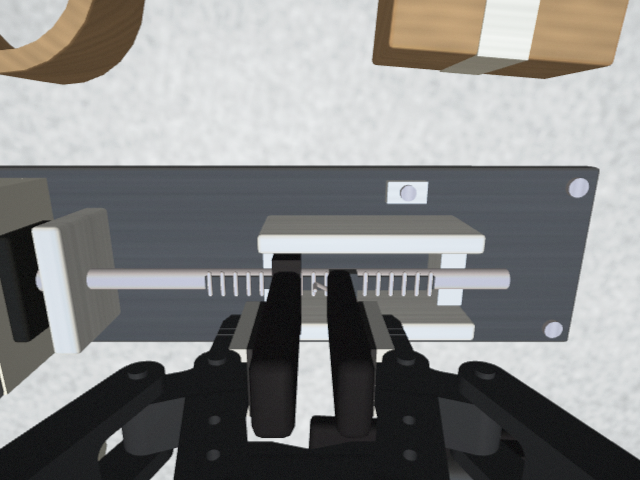

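Advance 40.0 mm at a 17 mm squeeze: the pad is just at the case. I release fully, then do the last partial squeeze in small steps to about 46.3 mm.

Run:
```python
from h import *
from rig import bot
import pickle
bot.move_gripper(76);bot.dwell(0.4)
f0=bot.read_state()['ft_force']
c,X,s,adv=rep(bot,76,f0,'w8a');pickle.dump((c,X,s),open('pics/w8a.pkl','wb'))
for w in (62,58,54,52,50,48.5,47):
    bot.move_gripper(w,30)
    c,X,s,adv=rep(bot,w,f0,'w8')
    if adv>45: print('stop');break
pickle.dump((c,X,s),open('pics/w8.pkl','wb'))
d=bot.read_camera('side');cv2.imwrite('pics/s8.png',cv2.resize(d['image'][170:290,215:395],None,fx=4.4,fy=4.4,interpolation=cv2.INTER_CUBIC))
```

```text
76 t15.32 g75.82 tcp 50.99 105.00 sq -3.90 F 0.00 adv 39.9
62 t15.66 g61.81 tcp 51.15 105.09 sq 2.94 F 2.69 adv 40.0
58 t15.93 g58.04 tcp 51.46 105.25 sq 4.52 F 6.97 adv 40.0
54 t16.21 g54.03 tcp 51.72 105.46 sq 6.26 F 9.27 adv 41.4
52 t16.48 g51.98 tcp 51.83 105.55 sq 7.18 F 8.29 adv 42.2
50 t16.74 g50.38 tcp 51.94 105.64 sq 7.87 F 9.99 adv 43.1
48.5 t17.01 g48.63 tcp 51.98 105.67 sq 8.70 F 11.63 adv 43.7
47 t17.27 g47.12 tcp 52.00 105.72 sq 9.44 F 11.73 adv 44.3
```

View pics/w8.png

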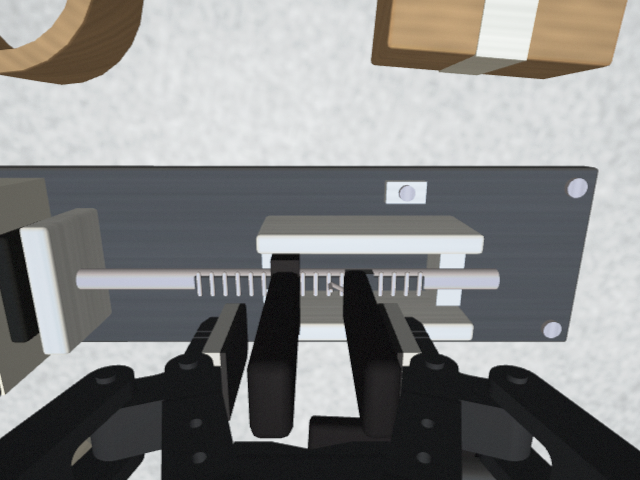

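View pics/s8.png

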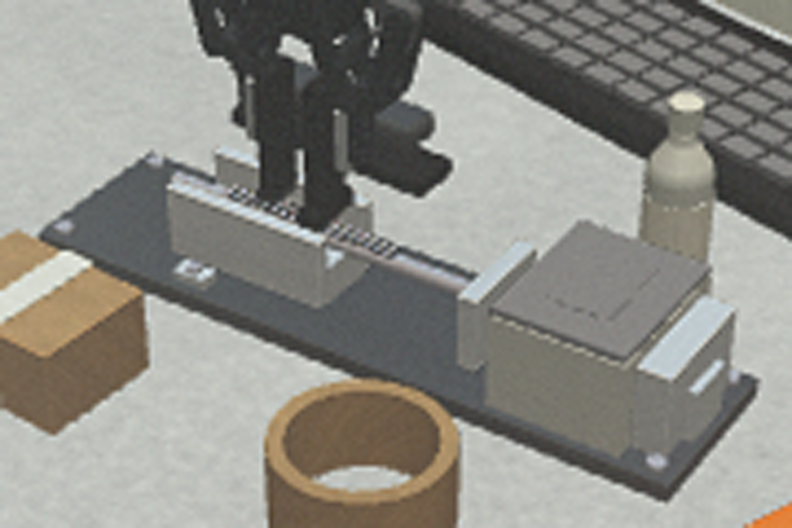

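In the side crop the case is against the stop, the lid is flush and the jaw plate is close to the case. Force (+2.5 N over the 9.2 N baseline, about 4.4 mm) and geometry (44.3−40.3 = 4.0 mm) agree on the pad press. About 2 mm more.

Run:
```python
from h import *
from rig import bot
import pickle
f0=np.array([-0.78,-0.62,-0.67])
for w in (45.5,44.3,43.2,42.2):
    bot.move_gripper(w,30)
    c,X,s,adv=rep(bot,w,f0,'w9')
    if adv>45.9: print('stop');break
bot.dwell(0.5)
c,X,s,adv=rep(bot,'hold',f0,'w9');pickle.dump((c,X,s),open('pics/w9.pkl','wb'))
d=bot.read_camera('top');XX=L(cloud(d))
for nm,sel in (('lid',(abs(XX[...,0])<55)&(abs(XX[...,1]+122)<45)&(XX[...,2]>68)&(XX[...,2]<80)),):
    p=XX[sel];print(nm,np.median(p[:,2]),cv2.minAreaRect(p[:,:2].astype(np.float32)))
# case front & jaw front edges in wrist view: depth profile
p=X[200:330,0:100].reshape(-1,3)
q=p[(p[:,2]>30)&(p[:,2]<50)&(abs(p[:,0]+30)<10)&(p[:,1]<-60)];print('case side',len(q),np.percentile(q[:,1],[5,50,95]) if len(q) else '')
```

```text
45.5 t17.59 g45.61 tcp 52.05 105.74 sq 10.14 F 12.01 adv 45.0
44.3 t17.86 g44.28 tcp 52.07 105.79 sq 10.79 F 11.98 adv 45.5
43.2 t18.12 g43.24 tcp 52.12 105.83 sq 11.26 F 12.80 adv 46.0
stop
hold t18.68 g42.89 tcp 52.11 105.82 sq 11.45 F 12.37 adv 46.0
lid 73.905913851322 ((-1.6877975463867188, -122.18339538574219), (74.99304962158203, 91.44041442871094), 89.97064971923828)
case side 1066 [-85.51511677 -84.64004335 -60.51822264]
```

View pics/w9.png

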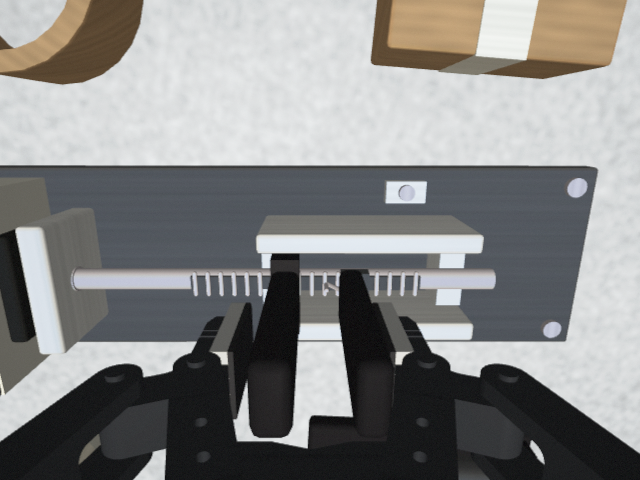

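Jaw at 46.0 mm and steady, case front at −85 (against the stop), pad force +3.2 N: a press of about 6 mm. Handing in.

Run:
```python
from h import *
from rig import bot
f0=np.array([-0.78,-0.62,-0.67])
rep(bot,'final',f0,'w10'); print(bot.finish_job())
```

```text
final t18.77 g43.15 tcp 52.09 105.82 sq 11.33 F 12.28 adv 46.0
the job is handed in; nothing more can be done
None
```

The job was handed in at 18.8 s, with the trigger still squeezed about 11 mm and the case gripped against the fixed stop. No verdict is reported.

- **Lid:** I pressed it home first with closed fingertips. It bottomed at 73.0 mm, and the cameras gave 73.7–73.9 mm, which matches given their roughly +0.6 mm height bias.
- **Pumping:** I made three full trigger strokes, letting the trigger spring right back each time. The jaw reached 16.3, then 28.2, then 40.0 mm. A fourth, stepped partial squeeze took it to 46.0 mm, where it stayed steady over the last half second.
- **Pad press:** The two checks agree on about half-way. Geometry gives about 5.7 mm, and the force rise of about 3.2 N gives about 6 mm. The pad never came near its 12 mm limit.
- **Case:** Its front face measured about −85 mm in clamp y, so it stands against the stop.

- **Frame offset:** The frame I first fitted to the base plate was about 6 mm off along clamp y, so I worked from the measured posts and lid instead.
- **Grip finger:** At the end it stood about 4 mm clear of the fixed grip post, so the arm itself takes the squeezing reaction of about 12 N.
- **Bystanders:** I did not re-measure them. The ones visible in the later pictures had not moved.

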